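Set the length stop one hole longer

ROBOT

A 7-joint arm with a two-finger parallel gripper is mounted at the origin on the work surface. World frame = base frame: x ahead of the robot, y to its left, z up, the work surface at z = 0. Lengths are in m, angles in rad, forces in N, time in s.
With the tool pointing down it reaches from about 0.425 to 0.925 m from the base axis. Payload 6.8 kg.
Tool frame: the origin (TCP) lies on the front face of the gripper's body, between the roots of the fingers; the fingertips stand 73 mm ahead of it and the grasp point (between the pads) lies 54 mm ahead of it (robot.tcp_to_grasp is the distance from the TCP to the grasp point, in m); z points along the fingers, y is the line along which they close (so a half turn about z gives the same grasp; the last joint's range is limited). The gripper opens to 85 mm and grips with 20 to 120 N. Pads are 22 mm wide; open, the fingers measure 114 mm over their backs; the gripper's body (76 mm by 85 mm) begins 54 mm behind the grasp point. The pads swing forward as they close: fully open they stand 13 mm farther back than shut.
Start: joints at [1.078, 0.477, 0.022, 1.555, -0.011, 1.109, -0.083], TCP at [0.253, -0.626, 0.304] pointing down, gripper open.
Joint ranges: [-2.96, 2.96], [-0.34, 2.1], [-1.41, 1.46], [0.24, 2.44], [-1.37, 4.51], [0.17, 1.92], [-2.96, 2.96]. Speed limits (rad/s): [2.39, 2.39, 3.14, 3.14, 3.14, 3.14, 3.14].

INTERFACE

Orientations are given as a unit quaternion [w, x, y, z].
In Python, from plant import robot gives the robot as it stands. The module is installed in compiled form; this text tells all that it offers.
- The arm moves only by the shell command python3 -m jog 'ROWS' [FORCE]. ROWS is JSON, a list of rows, each a list of 3 entries, a list of its own where there are three numbers: the opening, from 0 (shut) to 1 (fully open), then the shift along the tool's x, y, z in mm, then the turn about the tool's z in rad. A call has 1 to 12 rows; each row is the pose to reach, as a shift and turn from the pose commanded when the call began, along the tool's axes at that moment; what a row does not reach only later rows make up. A row lasts 1/10 s, in which the tool goes at most 50 mm and 8.59 degrees, less where a joint would pass 70% of its speed; a pose out of reach is approached as far as the arm can. A call with a gripper value outside its range is refused whole. The fingers move at their own pace and stop on an object; FORCE is the grip in N (left out, the last holds). Time passes only in rows, so rows that repeat a pose let the fingers close. It gives the time, the measured TCP pose, the force, the opening and the grip force at its end, in the units of the state.
- robot.read_state(): the state, without advancing time (a new reading comes with each control period).
- robot.grab_frame(name): name is "scene" or "top" or "wrist"; returns the picture (384x512x3 uint8, blue, green, red); there is no depth.
- robot.camera_model(name): a dict with "vfov" (degrees; the focal length in pixels is half the picture's height over the tangent of half this angle, whatever the lens; pixels are square), "cx", "cy" (the principal point, pixels), "D" ([k1, k2, p1, p2, k3] as OpenCV has them; the pictures are not rectified), "R" (3x3) and "t" (3): a world point X has camera coordinates R X + t. Camera axes: x right, y down, z forward; pixel columns grow to the right and rows downward; lengths in m; the calibration is good to about 2 mm. A picture is of the moment at which its call begins: read the wrist's pose just before it. camera_model takes no time and is no camera call; for the wrist camera it gives the pose at the moment of the call.
- robot.job_done(): hands the job in; it is judged then, once.
The state is a dict: "time": time; "joint_positions": joint angles; "dq": joint speeds; "joint_efforts": joint torques, N m; "eef_pos": TCP position; "eef_rot": TCP orientation; "wrist_force": force on the tool from outside, world axes, zero at the start; "moment": the same for the moment, N m; "finger_gap": finger opening in m; "gripper_force": force on a finger pad.
Only numpy, scipy, OpenCV 4.12 (cv2) and the standard library are available. Lean on these libraries where they do the work, as an engineer would, in place of code of your own. Each camera call takes 0.05 s, during which the arm holds its last target. There are 200 camera calls.

TASK

The next boards are to be one hole longer: on the cross-cutting jig, first throw the lock lever with the black knob out of the red (locked) notch and fully over into the green (free) notch. Then pull the red plunger knob up, slide the section along the rail to the next hole, away from the saw guide, and let the pin go fully home there. Finish while still holding the red knob firmly with the pin home, so that it cannot lift while the next board is brought up to the stop, and leave the board and everything else on the bench where it lies.

Things in the scene. Friction and masses are not known exactly. Their poses are not given: they have to be found in the camera images.
- jig: cross-cutting jig fixed to the bench: brown plywood bed 685 x 210 x 15 mm, aluminium fence (top at 60 mm), wooden saw-guide posts at its -y end (top at 100 mm), 40 mm square steel rail with 13 mm holes in its top every 50 mm. Origin at bench height under the rail's centre line; its +y runs along the rail away from the saw guide, +x towards fence and board, z up. Only its place and yaw vary.
- section (a joint): position (m) along the jig's +y of the sliding section, a dark grey sleeve 200 x 52 mm (top at 76 mm) on the rail that carries the stop plate, lever and plunger: 0 where it starts, 0.050 in the next hole away from the saw guide. It drags about 2 N with lever free and pin up; with the lever in the red notch a brake grips the rail. Pin down: 1.5 mm of play either way.
- plunger (a joint): lift of the red lock plunger (m): 0 with the pin fully home in a hole, 0.016 pulled right up; the round-nosed pin (10 mm across) clears the rail above 0.010. A return spring drives it down with 6 N (home) to 11 N (right up); between holes the pin rides on the rail at 0.010 and drops into a hole when it comes over it.
- plunger_knob (a point): centre (half-way up) of the red plunger knob: 28 mm across, 28 mm tall, a 32 mm rim on its top 5 mm; 110 mm above the bench with the pin home. It moves straight up and down and carries the section along when pushed sideways. Below it a steel collar 26 mm across, top at 90 mm.
- rail_next_hole (a point): mouth of the next hole in the top of the rail, on the rail's centre line 70 mm above the bench; the plunger knob must come straight above this point.
- lever (a joint): lock lever angle (rad), growing clockwise seen from above: 0 in the red (locked) notch, pointing to the jig's +x; 1.2 in the green (free) notch, pointing nearly along the rail to the saw guide; it stops 0.01 beyond each. A spring ball clicks into each notch: about 3 N at the knob pushes it out; between the notches it stays where it is left, and it snaps in over the last 0.1.
- lever_knob (a point): centre of the lever's black upright knob (half-way up): 22 mm across, 42 mm tall, 117 mm above the bench, 90 mm from the pivot; the 12 mm thick lever arm runs below it, its top 98 mm above the bench. It swings level round the pivot.
- lever_pivot (a point): point on the lever's upright pivot axis at the height of the lever knob's centre; it rides on the section, 140 mm from the plunger towards the saw guide.
- board: pine board 440 x 70 x 20 mm lying on the bed along the fence, between the fence and the saw guide's outer block, its end 4 mm short of the stop plate; origin under its centre; a bystander, to be left alone
- offcut: pine offcut 70 x 55 x 20 mm on the bed beyond the stop; origin under its centre; bystander
- pencil: flat red carpenter's pencil 190 x 14 x 8 mm lying on the bench; origin under its centre; bystander
- try_square: try square lying flat, stock 110 x 24 x 16 mm, blade 150 mm; origin under the middle of the stock; bystander
- hammer: hammer 260 mm long lying on the bench; origin under its middle; bystander
- glue: white glue bottle standing, 60 mm across, 160 mm tall; origin under its centre; bystander
- tape_measure: yellow tape measure 70 x 65 x 36 mm; origin under its centre; bystander

How it is judged:
By the outcome, as a careful person would: the job done as asked, in the order asked, and still so for the second after the job is handed in, while the arm keeps its last pose, push and grip.
It also fails if it takes over 45 s, if anything falls off the work surface, if the arm or the gripper's body presses on something with over 40 N, if the wrist force passes 120 N, or if a joint passes its speed limit or range.

## Working session

There is one attempt and no reset: what is moved stays moved. The work goes in short steps, Python scripts to look and compute and a shell command to move; the robot and the scene stay as the last step left them, time stands still between calls to the robot, and variables do not carry over. Pictures are saved under pics/ and viewed, at most 10 in all, crops included, and the job is handed in when it is done.

```bash
mkdir -p pics
cat > h.py <<'E'
import numpy as np, cv2
from plant import robot
def K(m):
    f=192/np.tan(np.radians(m["vfov"])/2)
    return np.array([[f,0,m["cx"]],[0,f,m["cy"]],[0,0,1.]])
def ray(m,px,z):
    u=cv2.undistortPoints(np.array([[px]],float),K(m),np.array(m["D"],float))[0,0]
    R=np.array(m["R"]);t=np.array(m["t"]);c=-R.T@t
    d=R.T@np.array([u[0],u[1],1]);return c+d*(z-c[2])/d[2]
def proj(m,X):
    R=np.array(m["R"],float);p,_=cv2.projectPoints(np.array([X],float),cv2.Rodrigues(R)[0],np.array(m["t"],float),K(m),np.array(m["D"],float));return p[0,0]
E
python3 - <<'E'
from h import *
s=robot.read_state();print(s)
for n in("top","scene"):
    m=robot.camera_model(n);print(n,-np.array(m["R"]).T@m["t"],m["R"])
    cv2.imwrite(f"pics/{n}0.png",robot.grab_frame(n))
E
```

```text
{'time': 0.0, 'joint_positions': array([ 1.07792948,  0.47780539,  0.02233519,  1.5564438 , -0.01149773,
        1.109277  , -0.08309911]), 'dq': array([ 0.00121653, -0.00053518, -0.00080229, -0.00032659, -0.00019177,
        0.00023094, -0.00057184]), 'joint_efforts': array([-9.08745028e-05, -5.96458590e+01,  1.60747737e+00, -2.81204313e+01,
        1.22833857e-02,  9.49329376e-03,  3.92941018e-06]), 'eef_pos': array([ 0.2531853 , -0.62523078,  0.30292518]), 'eef_rot': array([-8.70769507e-04,  9.81548275e-01,  1.91212367e-01, -2.37971739e-04]), 'wrist_force': array([-0.0601282 , -0.41568972,  0.10602985]), 'moment': array([0.01665547, 0.05348639, 0.00045285]), 'gripper_force': 0.0, 'finger_gap': 0.08532619905388453}
top [0.40720843 0.08603314 1.23620279] [[ 0.02274815 -0.99971095  0.00778026]
 [-0.98790457 -0.02367213 -0.1532455 ]
 [ 0.15338538 -0.00420011 -0.98815752]]
scene [ 1.24091338 -0.04523443  0.66201112] [[ 0.18731422  0.9822963  -0.00271278]
 [ 0.62953632 -0.12216542 -0.76730674]
 [-0.75405398  0.14201967 -0.64127452]]
```

View pics/top0.png

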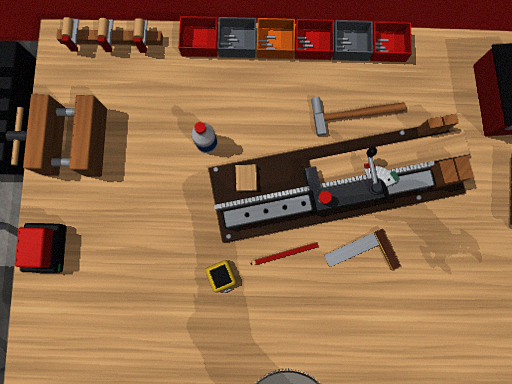

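View pics/scene0.png

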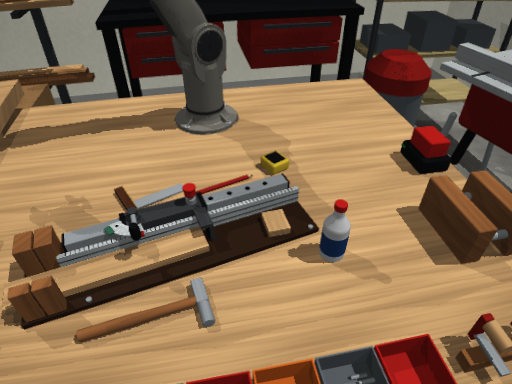

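The top view shows the red knob at (325,198), the black lever knob at about (371,152), its pivot near (376,187), and rail holes at (238..305, 220..205). The scene view shows the red knob at (189,190). I'll measure these next.

Run:
```python
from h import *
T=cv2.imread("pics/top0.png");m=robot.camera_model("top");ms=robot.camera_model("scene");S=cv2.imread("pics/scene0.png")
def red(I,box):
    x0,y0,x1,y1=box;h=cv2.cvtColor(I,cv2.COLOR_BGR2HSV)[y0:y1,x0:x1]
    k=(((h[...,0]<8)|(h[...,0]>172))&(h[...,1]>150)&(h[...,2]>90)).astype(np.uint8)
    n,_,st,c=cv2.connectedComponentsWithStats(k);i=1+np.argmax(st[1:,4]);print(st[i],[x0,y0]);return c[i]+[x0,y0]
a=red(T,(312,186,338,210));b=red(S,(175,178,205,202))
print(a,b,ray(m,a,.120),ray(ms,b,.115))
# holes
g=cv2.cvtColor(T,cv2.COLOR_BGR2GRAY)
for c in[(305,205),(282,210),(260,214),(238,220)]:
    x,y=c;w=g[y-6:y+7,x-6:x+7].astype(float);k=np.clip(w.max()*0.55-w,0,None);yy,xx=np.mgrid[-6:7,-6:7]
    p=[x+(k*xx).sum()/k.sum(),y+(k*yy).sum()/k.sum()];print(c,p,ray(m,p,.07))
cv2.imwrite("pics/c.png",np.vstack([cv2.resize(T[135:245,205:405],(800,440),interpolation=cv2.INTER_CUBIC)]))
```

```text
[  7   5  13  13 130] [312, 186]
[  8   5  22  14 148] [175, 178]
[324.72307692 196.66153846] [191.12162162 188.87837838] [ 0.56180695 -0.07888443  0.12      ] [ 0.56156867 -0.07322839  0.115     ]
(305, 205) [np.float64(306.4361122160088), np.float64(204.23875149161188)] [ 0.54772175 -0.0386392   0.07      ]
(282, 210) [np.float64(284.68743972999033), np.float64(209.97896576663453)] [0.53141201 0.01772283 0.07      ]
(260, 214) [np.float64(264.6915213979726), np.float64(213.56300631971837)] [0.52087523 0.06937922 0.07      ]
(238, 220) [np.float64(239.7816190069711), np.float64(225.41051358656992)] [0.48871398 0.13294091 0.07      ]
```

View pics/c.png

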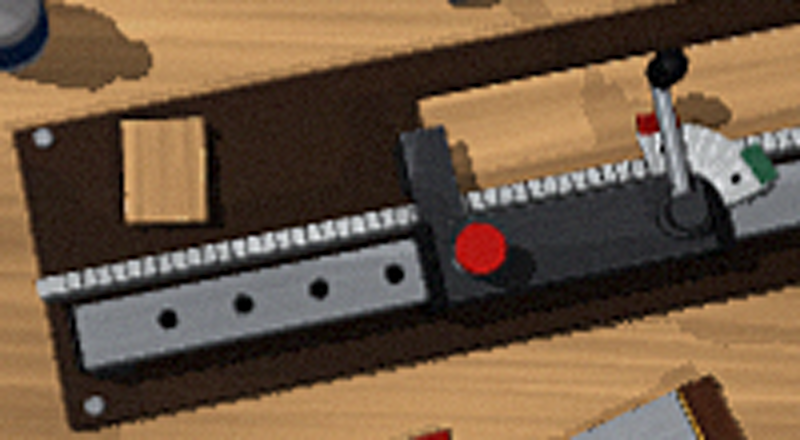

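The crop (4x, offset 205,135) shows rail holes at (168,319), (244,303), (320,288) and (395,273). The red knob is at (480,248), the black knob top at (668,67), the pivot at (687,212) and the green notch near (758,162).

Run:
```python
from h import *
m=robot.camera_model("top")
P=[ray(m,[205+a/4-.4,135+b/4-.4],.07)[:2] for a,b in[(168,319),(244,303),(320,288),(395,273)]]
P=np.array(P);print(P,np.linalg.norm(np.diff(P,axis=0),axis=1))
u=P[0]-P[3];u/=np.linalg.norm(u);yaw=np.arctan2(-u[0],u[1]);x=np.array([u[1],-u[0]]);print("u",u,"yaw",yaw)
k=ray(m,[324.72,196.66],.124)[:2];print("knob",k,"along",(P[3]-k)@u,(P[3]-k)@x)
l=ray(m,[371.6,151.4],.138)[:2];pv=ray(m,[376.4,187.6],.100)[:2]
print("lever",l,"pivot",pv,"len",np.linalg.norm(l-pv),"pivot-knob",(pv-k)@u,(pv-k)@x, "lev rel k",(l-k)@u,(l-k)@x)
s=robot.read_state();from scipy.spatial.transform import Rotation as R
print(R.from_quat(np.roll(s["eef_rot"],-1)).as_matrix())
```

```text
[[ 0.51772909  0.11614956]
 [ 0.52928523  0.06720385]
 [ 0.54021932  0.01808058]
 [ 0.55116973 -0.03057313]] [0.05029142 0.05032544 0.04987078]
u [-0.22221865  0.97499686] yaw 0.22408942995720085
knob [ 0.56125662 -0.07828576] along 0.04876116223588992 0.0007679481658245753
lever [ 0.67636214 -0.19379453] pivot [ 0.59106907 -0.21433352] len 0.08773117203189928 pivot-knob -0.1392710244397515 -0.0011653105265345526 lev rel k -0.13819928167219206 0.08655931494163653
[[ 9.26851823e-01  3.75426634e-01 -7.35107554e-04]
 [ 3.75427335e-01 -9.26850628e-01  1.49327990e-03]
 [-1.20717852e-04 -1.66002866e-03 -9.99998615e-01]]
```

```bash
python3 -m jog '[[1,[50,-21,4],0],[1,[100,-43,8],0.05],[1,[150,-64,12],0.1],[1,[200,-85,16],0.16],[1,[250,-107,20],0.16],[1,[300,-128,24],0.16],[1,[350,-150,28],0.16],[1,[400,-171,32],0.16],[1,[450,-192,36],0.16],[1,[500,-214,40],0.16],[1,[540,-231,43],0.16],[1,[557,-238,43],0.16]]'
python3 -m jog '[[1,[0,0,0],0],[1,[0,0,0],0],[1,[0,0,0],0]]'
python3 - <<'E'
from h import *
m=robot.camera_model("wrist");cv2.imwrite("pics/w1.png",robot.grab_frame("wrist"))
from scipy.spatial.transform import Rotation as R
s=robot.read_state();print(s["eef_pos"],s["joint_positions"],R.from_quat(np.roll(s["eef_rot"],-1)).as_matrix())
print(proj(m,[.680,-.195,.138]),proj(m,[.5615,-.079,.124]),proj(m,[.5925,-.2152,.1]))
E
```

```text
time: 1.3
eef_pos: [0.676, -0.1995, 0.2605]
eef_rot: [-0.0, 0.994, 0.112, -0.001]
wrist_force: [0.8, -2.1, 0.5]
finger_gap: 0.0856
gripper_force: 0.0
time: 1.6
eef_pos: [0.6742, -0.2027, 0.2608]
eef_rot: [0.0, 0.994, 0.111, -0.001]
wrist_force: [-1.0, -1.3, -0.0]
finger_gap: 0.0857
gripper_force: 0.0
[ 0.67406543 -0.20319842  0.26107664] [ 0.26014201  0.56402536 -0.08385927  1.51259093  0.05265483  1.06798001
 -1.1848289 ] [[ 9.75420247e-01  2.20350195e-01 -1.06491128e-03]
 [ 2.20348966e-01 -9.75420416e-01 -1.16015977e-03]
 [-1.29437763e-03  8.96991230e-04 -9.99998760e-01]]
[244.76180924 201.31345829] [ 72.39542899 303.21503317] [247.64254017 289.35689511]
```

View pics/w1.png

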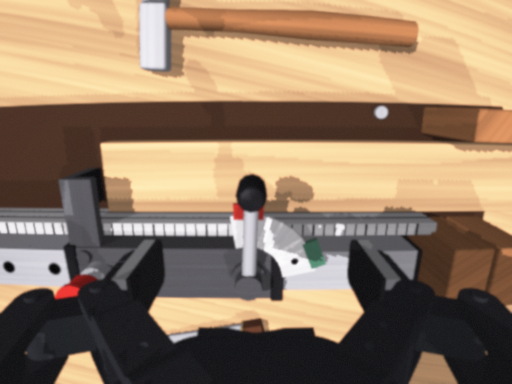

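The wrist view shows the black knob blob at (251,193), the lever arm running down to the pivot at (249,285), and the green notch at (315,253). I'll cast rays through these.

Run:
```python
from h import *
m=robot.camera_model("wrist");I=cv2.imread("pics/w1.png");print("cam",-np.array(m["R"]).T@m["t"])
k=(I[165:217,225:280].max(2)<45).astype(np.uint8)
n,_,st,c=cv2.connectedComponentsWithStats(k);i=1+np.argmax(st[1:,4]);print(st[i],c[i]+[225,165])
x=[225+c[i][0],165+c[i][1]]
for z in(.117,.128,.138):print(z,ray(m,x,z))
print("pivot",ray(m,[249,287],.1))
```

```text
cam [ 0.73917115 -0.18917005  0.33050168]
[ 13  11  27  34 623] [252.27608347 192.6035313 ]
0.117 [ 0.68083899 -0.20011968  0.117     ]
0.128 [ 0.68384437 -0.19955554  0.128     ]
0.138 [ 0.68657654 -0.19904268  0.138     ]
pivot [ 0.59472751 -0.21634503  0.1       ]
```

```bash
python3 -m jog '[[1,[8,-4.5,20],0],[1,[8,-4.5,50],0],[1,[8,-4.5,70],0],[1,[8,-4.5,84],0],[1,[8,-4.5,84],0],[0.6,[8,-4.5,84],0],[0.4,[8,-4.5,84],0],[0.2,[8,-4.5,84],0],[0.1,[8,-4.5,84],0],[0.1,[8,-4.5,84],0],[0.1,[8,-4.5,84],0]]' 30
```

```text
time: 2.75
eef_pos: [0.6825, -0.1954, 0.1782]
eef_rot: [0.0, 0.994, 0.112, 0.001]
wrist_force: [0.1, -1.0, 3.2]
finger_gap: 0.0214
gripper_force: 30.2
```

```bash
python3 -m jog '[[0.1,[-0.3,6.7,0],0.075],[0.1,[-1,13.4,0],0.15],[0.1,[-4,26.6,0],0.3],[0.1,[-9,39.1,0],0.45],[0.1,[-15.7,50.8,0],0.6],[0.1,[-24.2,61.3,0],0.75],[0.1,[-34.1,70.5,0],0.9],[0.1,[-45.2,78.1,0],1.05],[0.1,[-57.4,83.9,0],1.2],[0.1,[-59,84.5,0],1.22],[0.1,[-59,84.5,0],1.22],[0.1,[-59,84.5,0],1.22]]' 30
python3 - <<'E'
from h import *
cv2.imwrite("pics/t2.png",cv2.resize(robot.grab_frame("scene")[170:290,0:240],(800,400)))
E
```

```text
time: 3.95
eef_pos: [0.6439, -0.2906, 0.1781]
eef_rot: [0.0, 0.88, -0.475, 0.001]
wrist_force: [-0.3, -1.5, 7.2]
finger_gap: 0.0212
gripper_force: 30.8
```

View pics/t2.png

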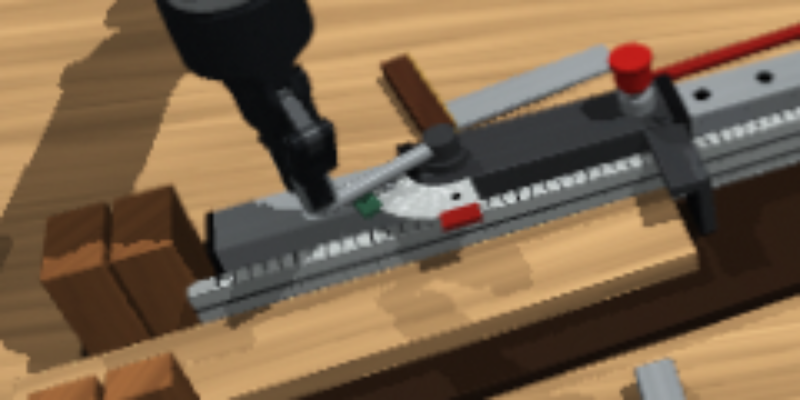

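```bash
python3 -m jog '[[0.1,[0,2,0],0],[0.1,[0,3,0],0],[0.1,[0,3,0],0],[0.1,[0,1,0],0]]' 30
python3 -m jog '[[0.3,[0,0,0],0],[0.6,[0,0,0],0],[1,[0,0,0],0],[1,[0,0,0],0],[1,[0,0,-30],0],[1,[0,0,-75],0],[1,[0,0,-75],-0.15],[1,[0,0,-75],-0.3],[1,[0,0,-75],-0.3]]'
python3 - <<'E'
from h import *
m=robot.camera_model("wrist");cv2.imwrite("pics/w2.png",robot.grab_frame("wrist"))
cv2.imwrite("pics/t3.png",robot.grab_frame("top"))
from scipy.spatial.transform import Rotation as R
s=robot.read_state();print(s["eef_pos"],R.from_quat(np.roll(s["eef_rot"],-1)).as_matrix())
for a in(0,1.1,1.2):
  x=np.array([.975,.222]);u=np.array([-.222,.975]);p=np.array([.593,-.2152])+.09*(np.cos(a)*x-np.sin(a)*u);print(a,p,proj(m,[*p,.138]),proj(m,[*p,.117]))
E
```

```text
time: 4.4
eef_pos: [0.6436, -0.2908, 0.1781]
eef_rot: [-0.0, 0.88, -0.476, 0.001]
wrist_force: [-0.5, -1.7, 7.8]
finger_gap: 0.021
gripper_force: 30.9
time: 5.3
eef_pos: [0.6422, -0.2911, 0.2525]
eef_rot: [-0.0, 0.94, -0.34, 0.0]
wrist_force: [0.2, -0.5, -0.1]
finger_gap: 0.0854
gripper_force: 0.0
[ 0.64211823 -0.29103071  0.25184884] [[ 7.65338340e-01 -6.43627758e-01 -7.31387996e-04]
 [-6.43627532e-01 -7.65338688e-01  5.42226768e-04]
 [-9.08751728e-04  5.57545163e-05 -9.99999586e-01]]
0 [ 0.68075 -0.19522] [107.48295293 261.74863813] [120.21115646 248.17230216]
1.1 [ 0.65060938 -0.2843406 ] [237.46950706 214.58193404] [239.16892543 204.41782927]
1.2 [ 0.64341903 -0.28974652] [251.47587788 217.71407583] [251.858591   207.28170374]
```

View pics/w2.png

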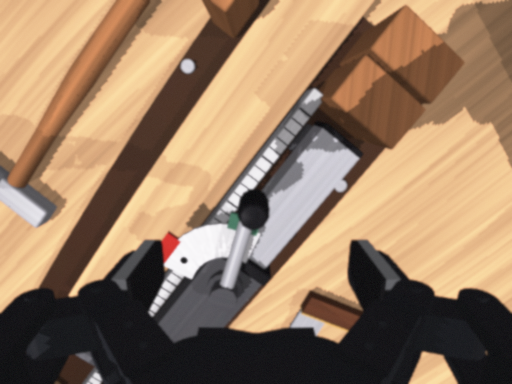

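The wrist view shows the black knob at (254,210), over the green patch. The prediction for 1.2 rad is about (252,212), so the lever is home. Next, the red knob.

```bash
python3 -m jog '[[1,[-33,-18,0],-0.13],[1,[-66,-37,0],-0.26],[1,[-99,-55,0],-0.39],[1,[-132,-74,0],-0.52],[1,[-165,-92,0],-0.65],[1,[-198,-110,0],-0.78],[1,[-198,-110,0],-0.92],[1,[-198,-110,0],-0.92],[1,[-198,-110,0],-0.92],[1,[-198,-110,0],-0.92]]'
python3 - <<'E'
from h import *
m=robot.camera_model("wrist");I=robot.grab_frame("wrist");cv2.imwrite("pics/w3.png",I)
from scipy.spatial.transform import Rotation as R
s=robot.read_state();print(s["eef_pos"],R.from_quat(np.roll(s["eef_rot"],-1)).as_matrix())
h=cv2.cvtColor(I,cv2.COLOR_BGR2HSV);k=(((h[...,0]<8)|(h[...,0]>172))&(h[...,1]>150)&(h[...,2]>70)).astype(np.uint8)
n,_,st,c=cv2.connectedComponentsWithStats(k)
for i in range(1,n):
  if st[i,4]>150:print(st[i],c[i],ray(m,c[i],.110),ray(m,c[i],.124))
print(proj(m,[.5615,-.079,.124]),proj(m,[.5615,-.079,.11]))
E
```

```text
time: 6.4
eef_pos: [0.561, -0.0809, 0.2521]
eef_rot: [0.0, 0.994, 0.109, -0.0]
wrist_force: [-0.3, 0.1, 0.2]
finger_gap: 0.0856
gripper_force: 0.0
[ 0.56100215 -0.08080099  0.25203428] [[ 9.75888339e-01  2.18270166e-01 -2.90343097e-04]
 [ 2.18270059e-01 -9.75888339e-01 -3.60988175e-04]
 [-3.62135392e-04  2.88910946e-04 -9.99999893e-01]]
[414 104  34  17 524] [430.67557252 111.94274809] [ 0.65035943 -0.18357829  0.11      ] [ 0.6487543 -0.1758695  0.124    ]
[ 227  182   48   47 1731] [250.99537839 205.98093588] [ 0.55859252 -0.07887453  0.11      ] [ 0.56306104 -0.07809564  0.124     ]
[164 263  65  15 722] [195.3199446  269.82825485] [ 0.49925935 -0.04835744  0.11      ] [ 0.50765488 -0.04959833  0.124     ]
[ 81 270  29  13 264] [ 94.04166667 275.32954545] [0.47552751 0.02919022 0.11      ] [0.48549375 0.02281677 0.124     ]
[251.81784734 208.43438921] [252.04345967 202.21760009]
```

View pics/w3.png

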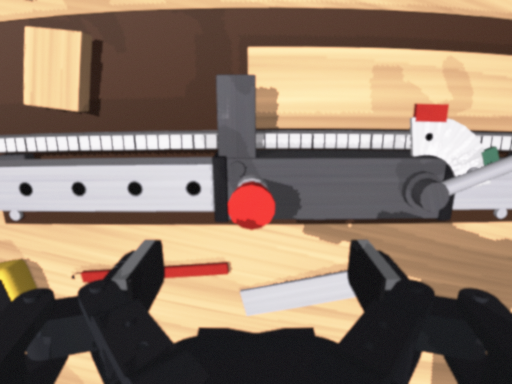

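The wrist view shows the red knob at (251,206), matching the top-view estimate. The rail is horizontal in the picture, with the next holes at (193,188) and beyond. Now descend and grip.

```bash
python3 -m jog '[[1,[1.5,-2,25],0],[1,[1.5,-2,60],0],[1,[1.5,-2,80],0],[1,[1.5,-2,89],0],[1,[1.5,-2,89],0],[0.6,[1.5,-2,89],0],[0.4,[1.5,-2,89],0],[0.2,[1.5,-2,89],0],[0.2,[1.5,-2,89],0],[0.15,[1.5,-2,89],0],[0.15,[1.5,-2,89],0]]' 80
```

```text
time: 7.55
eef_pos: [0.5623, -0.0775, 0.1643]
eef_rot: [0.0, 0.994, 0.112, 0.001]
wrist_force: [-2.0, 0.6, 5.4]
finger_gap: 0.0263
gripper_force: 78.2
```

```bash
python3 -m jog '[[0.1,[0,0,-4],0],[0.1,[0,0,-9],0],[0.1,[0,0,-13.5],0],[0.1,[0,0,-14.5],0],[0.1,[0,0,-14.5],0],[0.1,[0,0,-14.5],0]]' 80
```

```text
time: 8.15
eef_pos: [0.5621, -0.0774, 0.1776]
eef_rot: [-0.0, 0.994, 0.112, 0.0]
wrist_force: [4.2, -0.7, -10.9]
finger_gap: 0.0261
gripper_force: 79.2
```

```bash
python3 -m jog '[[0.1,[0,-5,0],0],[0.1,[0,-13,0],0],[0.1,[0,-22,0],0],[0.1,[0,-31,0],0],[0.1,[0,-40,0],0],[0.1,[0,-46,0],0],[0.1,[0,-50,0],0],[0.1,[0,-50,0],0],[0.1,[0,-50,0],0]]' 80
```

```text
time: 9.05
eef_pos: [0.5509, -0.0276, 0.1775]
eef_rot: [-0.001, 0.994, 0.113, 0.0]
wrist_force: [4.7, 1.9, -11.2]
finger_gap: 0.0263
gripper_force: 79.4
```

```bash
python3 -m jog '[[0.1,[0,1.5,0],0],[0.1,[0,1.5,0],0],[0.1,[0,1.5,4],0],[0.1,[0,1.5,8],0],[0.1,[0,1.5,12],0],[0.1,[0,1.5,14],0],[0.1,[0,1.5,14.5],0],[0.1,[0,1.5,14.5],0],[0.1,[0,1.5,14.5],0]]' 80
```

```text
time: 9.95
eef_pos: [0.5516, -0.0303, 0.1643]
eef_rot: [0.0, 0.994, 0.112, 0.001]
wrist_force: [0.5, 1.2, 5.6]
finger_gap: 0.026
gripper_force: 81.1
```

```bash
python3 -m jog '[[0.1,[0,0,1],0],[0.1,[0,0,2],0],[0.1,[0,0,2],0],[0.1,[0,0,2],0]]' 90
python3 - <<'E'
from h import *
a=robot.grab_frame("top");b=robot.grab_frame("wrist")
cv2.imwrite("pics/f.png",np.hstack([cv2.resize(a[120:280,190:480],(400,221)),cv2.resize(b[:295],(384,221))]))
E
```

```text
time: 10.35
eef_pos: [0.5518, -0.0308, 0.1641]
eef_rot: [0.001, 0.994, 0.112, 0.001]
wrist_force: [-5.5, -0.7, 23.5]
finger_gap: 0.0259
gripper_force: 88.9
```

View pics/f.png

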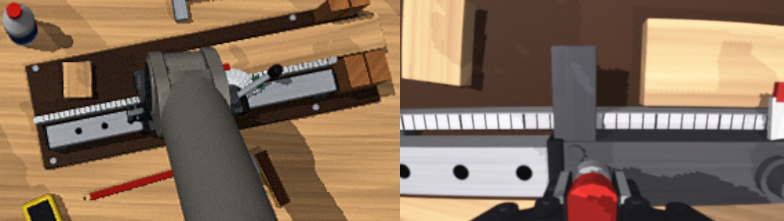

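The picture shows the stop moved one hole away from the board and the lever over green. The board and other items look undisturbed. The grip is back at its original home height (z 0.164) and resists a 23 N push, so the pin is home.

```bash
python3 -c "
from plant import robot
print(robot.job_done())"
```

```text
the job is handed in; nothing more can be done
None
```

The job is handed in at about 10 s: the lever is in the green notch, the section is one hole further from the saw guide with the pin home, and the gripper is still holding the red knob at about 89 N and pressing it down; no verdict came back.

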